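# Lock the evaporator spindle with its pin

## Robot

A 7-joint arm with a two-finger parallel gripper is mounted at the origin on the work surface. World frame = base frame: x ahead of the robot, y to its left, z up, the work surface at z = 0. Lengths are in m, angles in rad, forces in N, time in s.
With the tool pointing down it reaches from about 0.4 to 0.925 m from the base axis. Payload 4.1 kg.
Tool frame: the origin (TCP) lies at the very end of the fingers, on their centre line; the grasp point (between the pads) lies behind it (tcp_to_grasp is the z of the grasp point in the tool frame, in m); z points along the fingers, y is the line along which they close (so a half turn about z gives the same grasp; the last joint's range is limited). The gripper opens to 85 mm and grips with 20 to 120 N. Pads are 22 mm wide; open, the fingers measure 114 mm over their backs; the gripper's body (76 mm by 85 mm) begins 54 mm behind the grasp point. The pads swing forward as they close: fully open they stand 13 mm farther back than shut.
Start: joints at [-1.201, 0.398, 0.045, 1.537, -0.019, 1.207, -0.051], TCP at [0.294, 0.58, 0.231] pointing down, gripper open.
Joint ranges: [-2.82, 2.82], [-0.49, 2.23], [-1.37, 1.46], [0, 2.46], [-1.36, 4.5], [0.23, 2], [-2.94, 2.94]. Speed limits (rad/s): [2.57, 2.57, 3.14, 3.14, 3.14, 3.14, 3.14].

## Interface

Orientations are given as a rotation vector (axis times angle).
In Python, from station import * gives the robot as it stands.
- The arm moves only by the tool step_arm, never from a script. Its argument "moves" is a list of rows, each an object with "jaw": the finger opening in m, from 0 to 0.0854; "linear": the shift along the world's x, y, z in m, a list of three; "turn": the turn about the world's z in rad. In form: [{"jaw": jaw, "linear": [x, y, z], "turn": turn}, ...]. A call has 1 to 8 rows; each row is the pose to reach, as a shift and turn from the pose commanded when the call began; what a row does not reach only later rows make up. A row lasts 1/8 s, in which the tool goes at most 62.5 mm and 10.7 degrees, less where a joint would pass 70% of its speed; a pose out of reach is approached as far as the arm can. A call with a gripper value outside its range is refused whole. The fingers move at their own pace and stop on an object; the grip force is fixed at half the most. Time passes only in rows, so rows that repeat a pose let the fingers close. It gives the time, the measured TCP pose, the force, the opening and the grip force at its end, in the units of the state.
- read_state(): the state, without advancing time (a new reading comes with each control period).
- read_camera(name): name is "side" or "top"; returns the picture (480x640x3 uint8, red, green, blue); there is no depth.
- camera_info(name): a dict with "mtx" (3x3 intrinsics, pixels), "distortion" ([k1, k2, p1, p2, k3] as OpenCV has them; the pictures are not rectified), "T" (4x4, takes a point from camera to world coordinates). Camera axes: x right, y down, z forward; pixel columns grow to the right and rows downward; lengths in m; the calibration is good to about 2 mm. A picture is of the moment at which its call begins. camera_info takes no time and is no camera call.
- job_done(): hands the job in; it is judged then, once.
The state is a dict: "clock": time; "joint_positions": joint angles; "qd": joint speeds; "tau": joint torques, N m; "ee_pos": TCP position; "tool_rot": TCP orientation; "contact_force": force on the tool from outside, world axes, zero at the start; "ft_torque": the same for the moment, N m; "opening": opening from 0.0 (shut) to 1.0 (fully open); "gripper_force": force on a finger pad.
Only numpy, scipy, OpenCV 4.12 (cv2) and the standard library are available. Lean on these libraries where they do the work, as an engineer would, in place of code of your own. Each camera call takes 0.05 s, during which the arm holds its last target. There are 200 camera calls.

## Task

Lock the evaporator's drive spindle so that its flask can be unscrewed: take the longer pin from the rack and stand it in the hole on top of the drive head, turn the spindle by its crank until the pin drops into the spindle's hidden cross-hole, then push the pin fully home, its collar flat on the drive head. Leave the shorter pin, the beaker and the bottle where they are.

Things in the scene. Friction and masses are not known exactly. Their poses are not given: they have to be found in the camera images.
- head: Evaporator drive head fixed on the bench: white box 80 (x) x 70 (y) x 125 mm high, dark control panel on its -x face, on a black base plate 170 x 120 x 12 mm. Origin: centre of the underside, z up. The spindle lies along its y axis. On the spindle's +y end sits an amber glass flask (85 mm bulb, reaching to y = 157 mm), on the -y end a hand crank.
- spindle_mid (a point): Fixed point on the spindle's centre line under the bore, 85 mm above the bench. The steel spindle, 32 mm thick, turns endlessly both ways (about 2 N at the crank's bar) and stays where left. It has two 12.5 mm cross-holes at right angles: one comes under the bore every quarter turn. Where they stand relative to the crank is unknown and varies; at the start none is lined up. The pin drops within about 0.12 rad.
- bore (a point): Mouth of the upright bore in the middle of the head's top face, 125 mm above the bench: 11.5 mm wide with a 3 mm chamfer, leading 24 mm down to the spindle's surface. z up.
- crank_grip (a point): Middle of the crank's grip bar: round, 14 mm thick, 55 mm long, parallel to the spindle, 60 mm from its centre line and 92 mm from the head's centre towards its -y. The crank's arm (16 x 8 mm) is at the bar's inner end, the outer end is free. At the start the crank leans less than 0.85 rad from straight up, to either side; some cross-hole lines up within 0.9 rad of straight up.
- pin: The locking pin (the longer one), loose, 60 to 110 g, plain steel: shank 10 mm thick and 78 mm long with chamfered foot, collar 28 mm wide and 4 mm thick, round head 22 mm wide and 30 mm tall (112 mm in all). Origin: centre of the foot; z along the pin to the head. At the start it stands upright in one of the rack's two holes (either one), foot on the bench.
- pin_collar (a point): Centre of the underside of the pin's collar, 78 mm above its foot. With the pin in the bore on the spindle's surface it is 54 mm above the head's top; lined up, the pin drops by its own weight, up to 34 mm, on to a stiff retaining plug under the spindle. The remaining 20 mm must be pushed (about 8 N) and the pin stays where pushed.
- rack: Fixed grey plastic block 60 (x) x 125 (y) x 40 mm high with two 12 mm holes, 35 mm either side of the centre along its y, right through. Origin: centre of the underside.
- short_pin: The shorter steel pin, with a ball head 26 mm wide, 78 mm tall in all, loose in the other hole of the rack; origin at its foot. Too short for the job; to be left alone.
- beaker: White plastic beaker, 80 mm wide, 100 mm tall, standing on the bench; origin: centre of the underside.
- bottle: Amber glass jar with a black cap, 60 mm wide, 130 mm tall, standing on the bench; origin: centre of the underside.
Mind the look-alikes: they are no part of the job. What is shaped like the pin but blue or orange is not meant.

How it is judged:
By the outcome, as a careful person would: the job done as asked, in the order asked, and still so for the second after the job is handed in, with the robot touching nothing.
It also fails if it takes over 58 s, if anything falls off the work surface, if the arm or the gripper's body presses on something with over 40 N, if the wrist force passes 120 N, or if a joint passes its speed limit or range.

## Working session

There is one attempt and no reset: what is moved stays moved. The work goes in short steps, Python scripts to look and compute and a tool call to move; the robot and the scene stay as the last step left them, time stands still between calls to the robot, and variables do not carry over. Pictures are saved under pics/ and viewed, at most 10 in all, crops included, and the job is handed in when it is done.

Besides the shell and the picture viewer there is one more tool, called after ">>>" as name(argument=value, ...), one argument or row to a line, values as JSON. step_arm: Moves the arm, as the interface text tells. Its arguments: {"type":"object","properties":{"moves":{"type":"array","items":{"type":"object","properties":{"jaw":{"type":"number"},"linear":{"type":"array","items":{"type":"number"}},"turn":{"type":"number"}}}}},"required":["moves"]}

```bash
mkdir -p pics; cat > h.py <<'E'
from station import *
import numpy as np, cv2
from scipy.spatial.transform import Rotation as R
def snap(n,f,crop=None,k=1):
    im=read_camera(n)[:,:,::-1]
    if crop: x0,y0,x1,y1=crop; im=im[y0:y1,x0:x1]
    im=cv2.resize(im,None,fx=k,fy=k,interpolation=cv2.INTER_CUBIC); cv2.imwrite('pics/'+f,im)
def ray(n,p):
    c=camera_info(n);T=np.array(c['T'])
    u=cv2.undistortPoints(np.array([[p]],float),np.array(c['mtx']),np.array(c['distortion']))[0,0]
    return T[:3,3],T[:3,:3]@np.array([u[0],u[1],1])
def atz(n,p,z):
    o,d=ray(n,p); return (o+d*(z-o[2])/d[2]).round(4)
def tri(p,q):
    o,d=ray('top',p);a,b=ray('side',q)
    s=np.linalg.lstsq(np.c_[d,-b],a-o,rcond=None)[0]
    P,Q=o+d*s[0],a+b*s[1]; return ((P+Q)/2).round(4),np.linalg.norm(P-Q).round(4)
def proj(n,X):
    c=camera_info(n);T=np.linalg.inv(np.array(c['T']))
    return cv2.projectPoints(np.array(X,float).reshape(-1,1,3),cv2.Rodrigues(T[:3,:3])[0],T[:3,3],np.array(c['mtx']),np.array(c['distortion']))[0][:,0].round(1)
E
python3 - <<'E'
from h import *
snap('top','t0.png');snap('side','s0.png')
s=read_state();print(s)
for n in('top','side'):print(n,camera_info(n))
import station;print([x for x in dir(station) if not x.startswith('_')])
E
```

```text
{'clock': 0.1, 'joint_positions': array([-1.20103111,  0.39911678,  0.04503011,  1.53772897, -0.01871446,
        1.2069178 , -0.050692  ]), 'qd': array([ 0.00016072, -0.00047903, -0.00063831, -0.00234774,  0.00085484,
       -0.00085338,  0.00071263]), 'tau': array([ 3.25489054e-03, -4.76261902e+01,  1.36976000e+00, -2.54951298e+01,
        1.18848943e-02,  5.06279481e-03,  2.05021144e-05]), 'ee_pos': array([0.2933758 , 0.57939545, 0.23037917]), 'tool_rot': array([-7.29355829e-01, -3.05544315e+00,  2.70609622e-03]), 'contact_force': array([ 0.19371043,  0.6795459 , -0.00071104]), 'ft_torque': array([-0.04682294, -0.00876568,  0.02318815]), 'gripper_force': 0.0, 'opening': 0.9997465503084259}
top {'mtx': array([[571.89245212,   0.        , 323.46377642],
       [  0.        , 571.89245212, 233.84580543],
       [  0.        ,   0.        ,   1.        ]]), 'distortion': array([-0.12528371,  0.        ,  0.        ,  0.        ,  0.        ]), 'T': array([[ 0.01028743, -0.99267581,  0.12036986,  0.44384228],
       [-0.99955848, -0.01356431, -0.02643577,  0.05706625],
       [ 0.02787488, -0.12004476, -0.99237707,  1.32565533],
       [ 0.        ,  0.        ,  0.        ,  1.        ]])}
side {'mtx': array([[459.79424305,   0.        , 317.17343206],
       [  0.        , 459.79424305, 237.61800313],
       [  0.        ,   0.        ,   1.        ]]), 'distortion': array([-0.00226568,  0.        ,  0.        ,  0.        ,  0.        ]), 'T': array([[ 7.17589768e-01, -3.70722649e-01,  5.89601257e-01,
         9.76367296e-04],
       [-6.96227091e-01, -3.59662518e-01,  6.21217120e-01,
        -6.18520731e-01],
       [-1.82417836e-02, -8.56275417e-01, -5.16197295e-01,
         6.58180923e-01],
       [ 0.00000000e+00,  0.00000000e+00,  0.00000000e+00,
         1.00000000e+00]])}
['Unreachable', 'camera_info', 'job_done', 'read_camera', 'read_state', 'tcp_to_grasp']
```

View pics/t0.png

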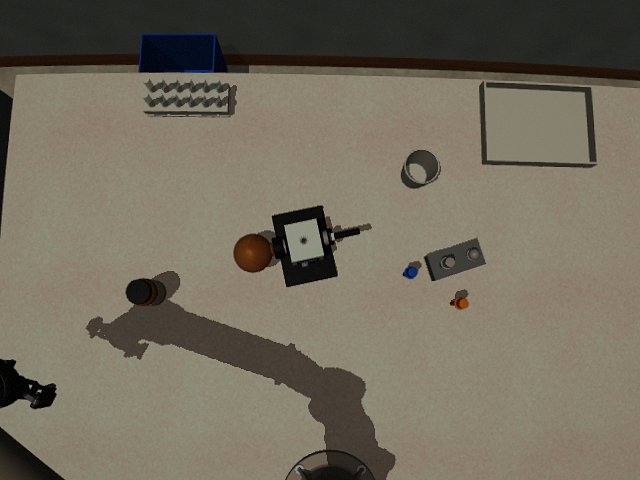

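View pics/s0.png

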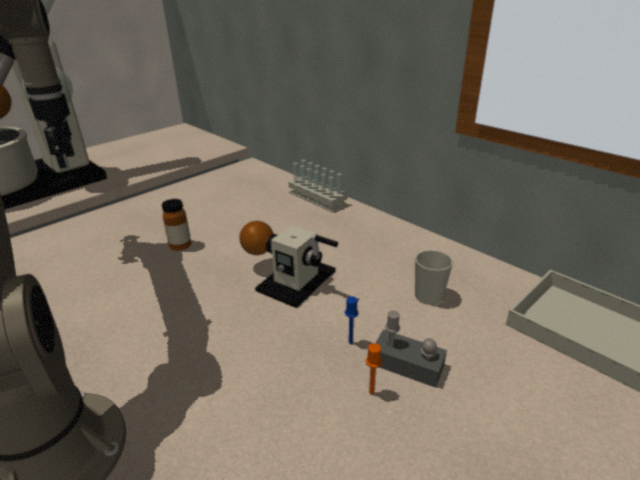

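The top view shows the drive head with its bore near (304,240), the crank bar near (347,233), and the rack at (455,259). The long pin is at about (449,262) and the short one at about (474,254). The blue and orange decoys stand at (411,271) and (461,303). In the side view the long pin's head is at (393,318).

```bash
python3 - <<'E'
from h import *
t=read_camera('top')[:,:,::-1];s=read_camera('side')[:,:,::-1]
r=lambda im,x0,y0,w,h,k:cv2.resize(im[y0:y0+h,x0:x0+w],None,fx=k,fy=k,interpolation=cv2.INTER_CUBIC)
a=np.hstack([r(t,265,195,80,60,5)*1,r(t,410,230,80,60,5)])
b=np.hstack([r(s,260,215,80,60,5),r(s,370,300,80,60,5)])
o=np.vstack([a,b]); o=np.clip(o.astype(float)*1.5,0,255).astype(np.uint8)
cv2.imwrite('pics/c0.png',o)
print(tcp_to_grasp)
E
```

```text
-0.0187
```

View pics/c0.png

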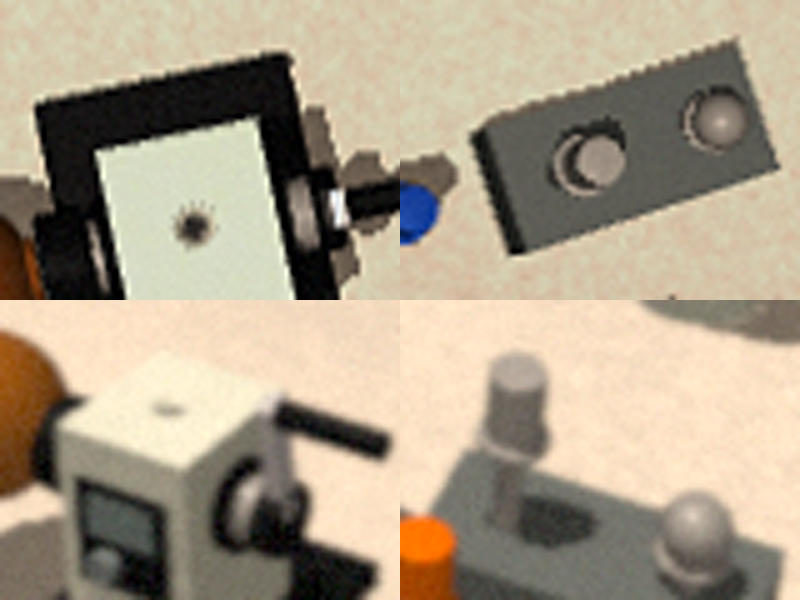

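The crop shows:
- **Bore:** top (303.2,240.2), side (293.4,236.2).
- **Pin head top:** top (449.6,262.0), side (393.6,313.6).
- **Crank bar:** inner end near top (333,236), outer end near (359,231). In the side view, inner (314,236) and outer (336.6,243.2).

```bash
python3 - <<'E'
from h import *
print('bore',atz('top',(303.2,240.2),.125),atz('side',(293.4,236.2),.125),tri((303.2,240.2),(293.4,236.2)))
print('pin',atz('top',(449.6,262),.112),atz('side',(393.6,313.6),.112),tri((449.6,262),(393.6,313.6)))
print('short',atz('top',(473.6,253.8),.065))
a=tri((333.5,235.7),(314,236));b=tri((359,231),(336.6,243.2));print('crank',a,b)
f=[atz('top',(265+u/5-.4,195+v/5-.4),.125) for u,v in((97,150),(262,118))];e=f[1]-f[0];print('face',f,np.linalg.norm(e),np.degrees(np.arctan2(e[1],e[0])))
f=[atz('top',(265+u/5-.4,195+v/5-.4),.012) for u,v in((40,105),(287,55))];e=f[1]-f[0];print('base',np.linalg.norm(e),np.degrees(np.arctan2(e[1],e[0])))
f=[atz('top',(410+(u-400)/5-.4,230+v/5-.4),.04) for u,v in((485,128),(738,40),(778,165),(525,252))];print('rack',f,np.mean(f,0))
print('blue',atz('top',(411,271),.11),'orange',atz('top',(461,303),.11))
print('beaker',atz('top',(424,165),.1),'bottle',atz('top',(139,291),.13))
s=read_state();r=R.from_rotvec(s['tool_rot']).as_matrix();print(r[:,1],np.degrees(np.arctan2(r[1,1],r[0,1])))
E
```

```text
bore [0.5754 0.0677 0.125 ] [0.5768 0.0662 0.125 ] (array([0.5762, 0.0671, 0.1247]), np.float64(0.0021))
pin [ 0.5337 -0.2475  0.112 ] [ 0.5363 -0.2498  0.112 ] (array([ 0.5349, -0.2488,  0.1118]), np.float64(0.0034))
short [ 0.5562 -0.3147  0.065 ]
crank (array([0.5831, 0.0048, 0.1484]), np.float64(0.0002)) (array([ 0.5949, -0.0493,  0.1479]), np.float64(0.0033))
face [array([0.608 , 0.1089, 0.125 ]), array([0.6227, 0.0391, 0.125 ])] 0.07133112924943781 -78.10720508099195
base 0.11714264808343715 -77.5772954649547
rack [array([ 0.554 , -0.2125,  0.04  ]), array([ 0.5959, -0.3313,  0.04  ]), array([ 0.5384, -0.349 ,  0.04  ]), array([ 0.4978, -0.2304,  0.04  ])] [ 0.546525 -0.2808    0.04    ]
blue [ 0.5137 -0.1637  0.11  ] orange [ 0.4459 -0.272   0.11  ]
beaker [ 0.7492 -0.1968  0.1   ] bottle [0.4631 0.4102 0.13  ]
[ 0.45169584  0.89217132 -0.00109342] 63.14744322457385
```

>>> step_arm(
  moves=[
    {"jaw": 0.05,"linear": [0.241,-0.8285,0.0],"turn": -0.89},
    {"jaw": 0.05,"linear": [0.241,-0.8285,0.0],"turn": -0.89},
    {"jaw": 0.05,"linear": [0.241,-0.8285,0.0],"turn": -0.89},
    {"jaw": 0.05,"linear": [0.241,-0.8285,0.0],"turn": -0.89},
    {"jaw": 0.05,"linear": [0.241,-0.8285,0.0],"turn": -0.89},
    {"jaw": 0.05,"linear": [0.241,-0.8285,0.0],"turn": -0.89},
    {"jaw": 0.05,"linear": [0.241,-0.8285,0.0],"turn": -0.89},
    {"jaw": 0.05,"linear": [0.241,-0.8285,0.0],"turn": -0.89},
  ],
)

```text
clock: 1.2
ee_pos: [0.4336, 0.0979, 0.2316]
tool_rot: [1.973, 2.444, 0.002]
contact_force: [1.0, 0.4, -0.8]
opening: 0.587
gripper_force: 0.0
```

>>> step_arm(
  moves=[
    {"jaw": 0.05,"linear": [0.101,-0.3485,0.0]},
    {"jaw": 0.05,"linear": [0.101,-0.3485,0.0]},
    {"jaw": 0.05,"linear": [0.101,-0.3485,0.0]},
    {"jaw": 0.05,"linear": [0.101,-0.3485,-0.03]},
    {"jaw": 0.05,"linear": [0.101,-0.3485,-0.07]},
    {"jaw": 0.05,"linear": [0.101,-0.3485,-0.08]},
    {"jaw": 0.05,"linear": [0.101,-0.3485,-0.08]},
    {"jaw": 0.05,"linear": [0.101,-0.3485,-0.08]},
  ],
)

```text
validation failed for argument at $.mo...
```

```bash
python3 - <<'E'
from h import *
t=read_camera('top')[:,:,::-1];s=read_camera('side')[:,:,::-1]
r=lambda im,x0,y0,w,h,k:cv2.resize(im[y0:y0+h,x0:x0+w],None,fx=k,fy=k,interpolation=cv2.INTER_CUBIC)
o=np.hstack([r(t,400,215,100,120,4),r(s,340,260,100,120,4)])
cv2.imwrite('pics/c1.png',np.clip(o.astype(float)*1.5,0,255).astype(np.uint8))
s=read_state();r=R.from_rotvec(s['tool_rot']).as_matrix();print(s['ee_pos'],np.degrees(np.arctan2(r[1,1],r[0,1])),r[:,2])
print('tcp',proj('top',s['ee_pos']),proj('side',s['ee_pos']))
E
```

```text
[0.43456515 0.09239724 0.23167558] 11.45384710682813 [ 0.00115695 -0.00178952 -0.99999773]
tcp [[288.8 307.6]] [[229.  211.9]]
```

View pics/c1.png

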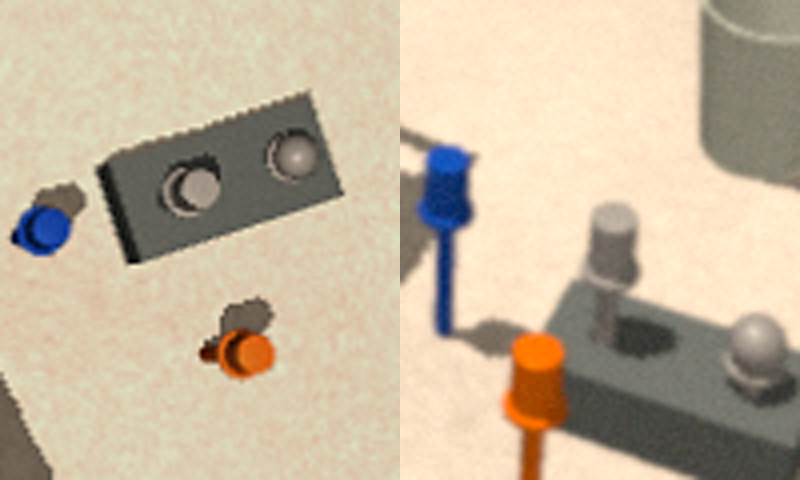

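The call was refused because "turn" is required. The picture shows the undisturbed rack, with the pin head at crop (200,188) and nothing moved.

>>> step_arm(
  moves=[
    {"jaw": 0.05,"linear": [0.1005,-0.341,0.0],"turn": 0},
    {"jaw": 0.05,"linear": [0.1005,-0.341,0.0],"turn": 0},
    {"jaw": 0.05,"linear": [0.1005,-0.341,0.0],"turn": 0},
    {"jaw": 0.05,"linear": [0.1005,-0.341,0.0],"turn": 0},
    {"jaw": 0.05,"linear": [0.1005,-0.341,-0.03],"turn": 0},
    {"jaw": 0.05,"linear": [0.1005,-0.341,-0.08],"turn": 0},
    {"jaw": 0.05,"linear": [0.1005,-0.341,-0.085],"turn": 0},
    {"jaw": 0.05,"linear": [0.1005,-0.341,-0.085],"turn": 0},
  ],
)

```text
clock: 2.3
ee_pos: [0.5331, -0.2403, 0.1451]
tool_rot: [-1.972, -2.441, 0.001]
contact_force: [0.4, 0.3, -0.0]
opening: 0.585
gripper_force: 0.0
```

```bash
python3 - <<'E'
from h import *
t=read_camera('top')[:,:,::-1];s=read_camera('side')[:,:,::-1]
r=lambda im,x0,y0,w,h,k:cv2.resize(im[y0:y0+h,x0:x0+w],None,fx=k,fy=k,interpolation=cv2.INTER_CUBIC)
o=np.hstack([r(t,400,215,100,120,4),r(s,340,260,100,120,4)])
cv2.imwrite('pics/c2.png',np.clip(o.astype(float)*1.5,0,255).astype(np.uint8))
s=read_state();r=R.from_rotvec(s['tool_rot']).as_matrix();print(s['clock'],s['ee_pos'],np.degrees(np.arctan2(r[1,1],r[0,1])),r[:,2])
print('tcp',proj('top',s['ee_pos']),proj('side',s['ee_pos']))
E
```

```text
2.4 [ 0.53478672 -0.23971096  0.14736655] 12.265353463028967 [ 1.68929464e-03  8.08447584e-04 -9.99998246e-01]
tcp [[450.1 260.2]] [[389.9 296. ]]
```

View pics/c2.png

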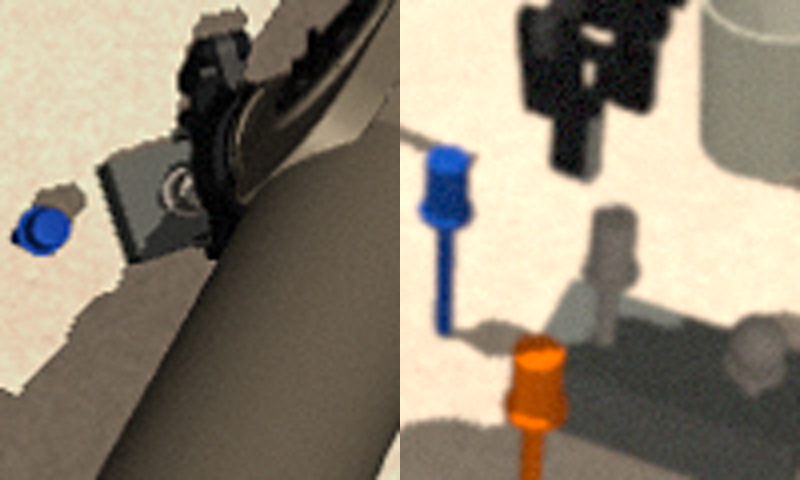

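The tool is above the pin: the finger is at side crop (575,150) and the pin head at (613,215). It stands about 8 mm short in y.

>>> step_arm(
  moves=[
    {"jaw": 0.05,"linear": [0.0005,-0.008,0.0],"turn": 0},
    {"jaw": 0.05,"linear": [0.0005,-0.008,-0.025],"turn": 0},
    {"jaw": 0.05,"linear": [0.0005,-0.008,-0.06],"turn": 0},
    {"jaw": 0.05,"linear": [0.0005,-0.008,-0.06],"turn": 0},
    {"jaw": 0.015,"linear": [0.0005,-0.008,-0.06],"turn": 0},
    {"jaw": 0.015,"linear": [0.0005,-0.008,-0.06],"turn": 0},
    {"jaw": 0.015,"linear": [0.0005,-0.008,-0.06],"turn": 0},
    {"jaw": 0.015,"linear": [0.0005,-0.008,-0.06],"turn": 0},
  ],
)

```text
clock: 3.4
ee_pos: [0.5357, -0.2501, 0.0884]
tool_rot: [1.972, 2.441, 0.002]
contact_force: [-0.5, -0.4, 6.3]
opening: 0.232
gripper_force: 58.6
```

>>> step_arm(
  moves=[
    {"jaw": 0.015,"linear": [0,0,0.05],"turn": 0},
    {"jaw": 0.015,"linear": [0,0,0.11],"turn": 0},
    {"jaw": 0.015,"linear": [0,0,0.17],"turn": 0},
    {"jaw": 0.015,"linear": [0.006,0.05,0.18],"turn": 0},
    {"jaw": 0.015,"linear": [0.014,0.11,0.18],"turn": 0},
    {"jaw": 0.015,"linear": [0.022,0.17,0.18],"turn": 0},
    {"jaw": 0.015,"linear": [0.03,0.23,0.18],"turn": 0},
    {"jaw": 0.015,"linear": [0.038,0.29,0.18],"turn": 0},
  ],
)

```text
clock: 4.4
ee_pos: [0.5723, 0.0427, 0.2669]
tool_rot: [1.974, 2.444, 0.002]
contact_force: [0.6, 0.4, -0.8]
opening: 0.229
gripper_force: 59.8
```

>>> step_arm(
  moves=[
    {"jaw": 0.015,"linear": [0.0035,0.026,0],"turn": 0},
    {"jaw": 0.015,"linear": [0.0035,0.026,-0.02],"turn": 0},
    {"jaw": 0.015,"linear": [0.0035,0.026,-0.04],"turn": 0},
    {"jaw": 0.015,"linear": [0.0035,0.026,-0.04],"turn": 0},
    {"jaw": 0.015,"linear": [0.0035,0.026,-0.04],"turn": 0},
  ],
)

```text
clock: 5.03
ee_pos: [0.5763, 0.0666, 0.2273]
tool_rot: [1.974, 2.443, 0.002]
contact_force: [0.8, -0.5, -0.4]
opening: 0.236
gripper_force: 59.8
```

```bash
python3 - <<'E'
from h import *
t=read_camera('top')[:,:,::-1];s=read_camera('side')[:,:,::-1]
r=lambda im,x0,y0,w,h,k:cv2.resize(im[y0:y0+h,x0:x0+w],None,fx=k,fy=k,interpolation=cv2.INTER_CUBIC)
o=np.hstack([r(t,260,190,80,100,5),r(s,255,175,80,100,5)])
cv2.imwrite('pics/c3.png',np.clip(o.astype(float)*1.5,0,255).astype(np.uint8))
s=read_state();r=R.from_rotvec(s['tool_rot']).as_matrix();print(s['clock'],s['ee_pos'],np.degrees(np.arctan2(r[1,1],r[0,1])),r[:,2],s['opening'])
f=s['ee_pos']-[0,0,.087];print('foot',f,proj('top',f),proj('side',f))
E
```

```text
5.125 [0.57648775 0.06667176 0.22750269] 12.131206567447238 [ 2.04080129e-03  5.90547760e-04 -9.99997743e-01] 0.23631832134036124
foot [0.57648775 0.06667176 0.14050269] [[303.7 238.9]] [[292.8 230.3]]
```

View pics/c3.png

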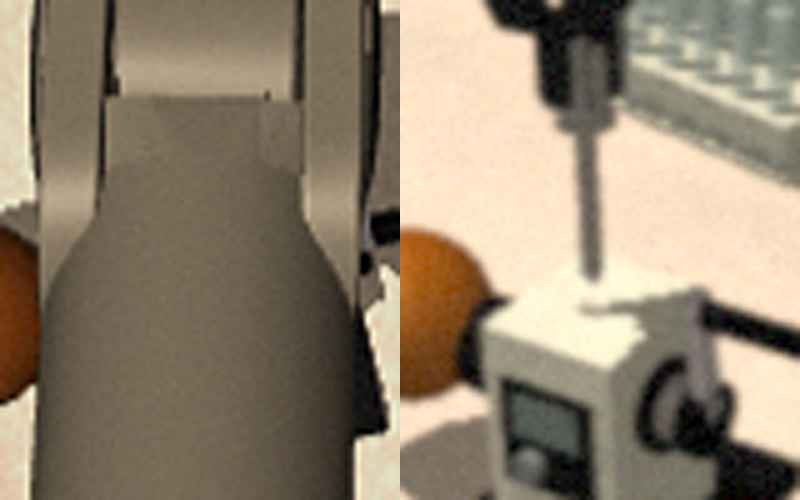

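The pin is held above the bore. In the side crop its foot is at (595,278), which is picture pixel (293.6,230.2), and its collar at (584,125). I'll check the tilt and the offset of the foot.

```bash
python3 - <<'E'
from h import *
f=np.array([.5765,.0667,.1405])
print(proj('side',[f,f+[0,0,.08],[.576,.067,.125],f+[.005,0,0],f+[0,.005,0]]))
im=read_camera('side').astype(float)[175:275,255:335].mean(2)
for y in range(205,232,3):
    row=read_camera('side').astype(float)[y,280:306].mean(1).round(0).astype(int) if y in(205,214,223,229) else None
    if row is not None: print(y,row)
E
```

```text
[[292.8 230.3]
 [291.1 198.2]
 [292.9 236.2]
 [294.5 229.5]
 [291.4 229.5]]
205 [151 150 150 153 152 151 154 150 147 128  91  69  64  76 108 144 154 154
 152 154 152 152 151 150 152 154]
214 [155 154 155 154 155 150 159 155 155 143 114  79  63  68  95 130 148 151
 152 150 150 149 147 150 145 150]
223 [153 155 154 154 154 154 155 154 153 149 130  93  71  65  83 118 145 154
 152 153 154 150 150 150 152 148]
229 [158 157 156 151 155 157 160 162 163 159 144 110  77  68  84 121 155 160
 161 161 160 160 160 157 156 156]
```

>>> step_arm(
  moves=[
    {"jaw": 0.015,"linear": [0,0,-0.008],"turn": 0},
    {"jaw": 0.015,"linear": [0,0,-0.014],"turn": 0},
    {"jaw": 0.015,"linear": [0,0,-0.018],"turn": 0},
    {"jaw": 0.015,"linear": [0,0,-0.02],"turn": 0},
    {"jaw": 0.015,"linear": [0,0,-0.02],"turn": 0},
  ],
)

```text
clock: 6.0
ee_pos: [0.5759, 0.0666, 0.2062]
tool_rot: [1.974, 2.444, -0.0]
contact_force: [0.1, -1.2, -1.3]
opening: 0.233
gripper_force: 59.8
```

>>> step_arm(
  moves=[
    {"jaw": 0.015,"linear": [0,0,-0.005],"turn": 0},
    {"jaw": 0.015,"linear": [0,0,-0.01],"turn": 0},
    {"jaw": 0.015,"linear": [0,0,-0.015],"turn": 0},
    {"jaw": 0.015,"linear": [0,0,-0.016],"turn": 0},
    {"jaw": 0.015,"linear": [0,0,-0.016],"turn": 0},
  ],
)

```text
clock: 6.62
ee_pos: [0.5758, 0.0667, 0.1901]
tool_rot: [1.974, 2.444, -0.0]
contact_force: [2.1, -1.2, -1.8]
opening: 0.235
gripper_force: 59.9
```

>>> step_arm(
  moves=[
    {"jaw": 0.045,"linear": [0,0,0],"turn": 0},
    {"jaw": 0.045,"linear": [0,0,0],"turn": 0},
    {"jaw": 0.045,"linear": [0,0,0.03],"turn": 0},
    {"jaw": 0.045,"linear": [0,0,0.06],"turn": 0},
    {"jaw": 0.04,"linear": [0.006,-0.045,0.06],"turn": 0},
    {"jaw": 0.035,"linear": [0.014,-0.0895,0.06],"turn": 0},
    {"jaw": 0.035,"linear": [0.014,-0.0895,0.03],"turn": 0},
    {"jaw": 0.035,"linear": [0.014,-0.0895,0.03],"turn": 0},
  ],
)

```text
clock: 7.62
ee_pos: [0.588, -0.0223, 0.2185]
tool_rot: [-1.972, -2.44, 0.004]
contact_force: [0.1, 0.2, 1.1]
opening: 0.412
gripper_force: 0.0
```

```bash
python3 - <<'E'
from h import *
t=read_camera('top')[:,:,::-1];s=read_camera('side')[:,:,::-1]
r=lambda im,x0,y0,w,h,k:cv2.resize(im[y0:y0+h,x0:x0+w],None,fx=k,fy=k,interpolation=cv2.INTER_CUBIC)
o=np.hstack([r(t,280,190,80,100,5),r(s,265,165,80,100,5)])
cv2.imwrite('pics/c4.png',np.clip(o.astype(float)*1.5,0,255).astype(np.uint8))
s=read_state();print(s['clock'],s['ee_pos'],s['opening'])
f=s['ee_pos'];print(proj('side',f))
E
```

```text
7.725 [ 0.58991508 -0.02162403  0.22067427] 0.40978960845566587
[[324.5 209.2]]
```

View pics/c4.png

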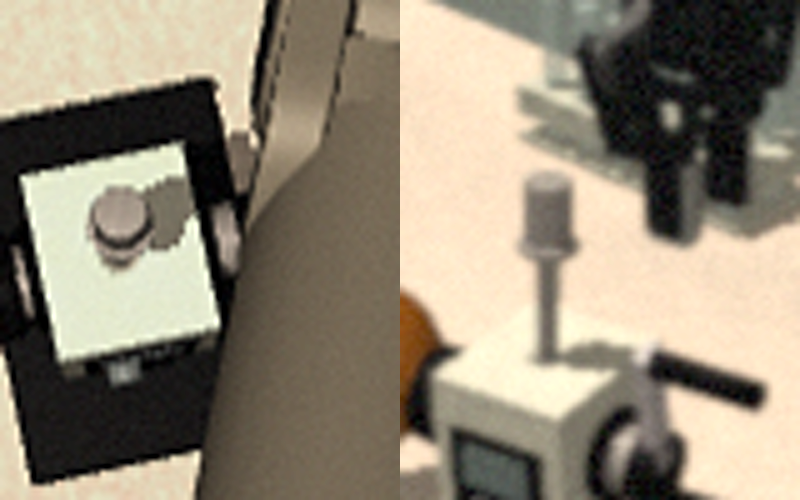

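The pin stands in the bore at side crop (548,250). The crank bar runs from (650,355) to (760,392), directly under the fingers at (675,220).

>>> step_arm(
  moves=[
    {"jaw": 0.035,"linear": [0,0,-0.04],"turn": 0},
    {"jaw": 0.035,"linear": [0,0,-0.08],"turn": 0},
    {"jaw": 0.035,"linear": [0,0,-0.09],"turn": 0},
    {"jaw": 0.035,"linear": [0,0,-0.09],"turn": 0},
    {"jaw": 0.018,"linear": [0,0,-0.09],"turn": 0},
    {"jaw": 0.018,"linear": [0,0,-0.09],"turn": 0},
    {"jaw": 0.018,"linear": [0,0,-0.09],"turn": 0},
  ],
)

```text
clock: 8.6
ee_pos: [0.5903, -0.0227, 0.1312]
tool_rot: [1.973, 2.443, 0.002]
contact_force: [0.1, -0.9, -0.0]
opening: 0.204
gripper_force: 0.0
```

>>> step_arm(
  moves=[
    {"jaw": 0.018,"linear": [0.0035,0.0008,0.0002],"turn": 0},
    {"jaw": 0.018,"linear": [0.007,0.0015,0.0002],"turn": 0},
    {"jaw": 0.018,"linear": [0.0105,0.0023,0],"turn": 0},
    {"jaw": 0.018,"linear": [0.014,0.003,-0.0004],"turn": 0},
    {"jaw": 0.018,"linear": [0.0175,0.0038,-0.001],"turn": 0},
  ],
)

```text
clock: 9.22
ee_pos: [0.6076, -0.0188, 0.1293]
tool_rot: [1.974, 2.444, -0.0]
contact_force: [-0.9, -1.4, 1.3]
opening: 0.213
gripper_force: 1.1
```

>>> step_arm(
  moves=[
    {"jaw": 0.018,"linear": [0.0034,0.0007,-0.0009],"turn": 0},
    {"jaw": 0.018,"linear": [0.0067,0.0015,-0.0019],"turn": 0},
    {"jaw": 0.018,"linear": [0.01,0.0022,-0.0032],"turn": 0},
    {"jaw": 0.018,"linear": [0.0133,0.0029,-0.0047],"turn": 0},
  ],
)

```text
clock: 9.72
ee_pos: [0.6209, -0.0159, 0.1245]
tool_rot: [1.974, 2.444, 0.0]
contact_force: [-1.9, -0.2, 1.0]
opening: 0.209
gripper_force: 1.0
```

```bash
cat >> h.py <<'E'
def pinrow():
    # image row of pin-head top in the side view (centre column), and matching expectations
    im=read_camera('side').astype(float)
    c=im[180:240,290:297].mean((1,2)); return c.round().astype(int)
E
python3 - <<'E'
from h import *
print(pinrow()); print(proj('side',[[.576,.067,z] for z in(.213,.208,.179)]))
print(read_state()['ee_pos'],read_state()['contact_force'])
E
```

```text
[136 130 127 126 112 100  94  96 107 116 105  93  93 101 119 134 146 154
 153 153 151 140 131 125 118 105  87  78  75  74  74  72  71  66  65  63
  65  73  92  99 100  99  98  97  99 102 104 103 105 106 104 105 104 104
 104 100  95 101 126 147]
[[291.  201.3]
 [291.2 203.4]
 [291.8 215.2]]
[ 0.62149226 -0.01560685  0.12436686] [-0.04100007 -1.05635995  0.79587715]
```

>>> step_arm(
  moves=[
    {"jaw": 0.018,"linear": [0.0031,0.0007,-0.0016],"turn": 0},
    {"jaw": 0.018,"linear": [0.0061,0.0013,-0.0035],"turn": 0},
    {"jaw": 0.018,"linear": [0.009,0.0019,-0.0055],"turn": 0},
    {"jaw": 0.018,"linear": [0.0118,0.0026,-0.0077],"turn": 0},
  ],
)

```text
clock: 10.28
ee_pos: [0.6326, -0.0134, 0.1168]
tool_rot: [1.974, 2.444, 0.0]
contact_force: [-1.0, -0.7, 1.6]
opening: 0.212
gripper_force: 0.9
```

```bash
python3 - <<'E'
from h import *
print(pinrow())
print(read_state()['ee_pos'],read_state()['contact_force'])
E
```

```text
[136 128 128 125 112 101  95  97 108 116 106  93  92 103 118 133 146 152
 154 153 150 140 132 125 119 108  94  81  76  76  76  75  72  67  64  64
  64  72  89  99 101 102 100  99  99 102 102 104 104 105 106 105 104 104
 103 100  92  98 127 147]
[ 0.63311274 -0.01313078  0.11651929] [ 0.15356654  0.76156244 -0.09281218]
```

>>> step_arm(
  moves=[
    {"jaw": 0.018,"linear": [0.0026,0.0006,-0.0024],"turn": 0},
    {"jaw": 0.018,"linear": [0.0052,0.0011,-0.0049],"turn": 0},
    {"jaw": 0.018,"linear": [0.0075,0.0016,-0.0076],"turn": 0},
  ],
)

```text
clock: 10.7
ee_pos: [0.6402, -0.0117, 0.1092]
tool_rot: [1.974, 2.444, 0.0]
contact_force: [-1.4, -0.3, 1.6]
opening: 0.209
gripper_force: 0.9
```

```bash
python3 - <<'E'
from h import *
print(pinrow())
print(read_state()['ee_pos'],read_state()['contact_force'])
E
```

```text
[134 129 129 125 112 101  95  97 106 116 107  94  94 102 119 132 146 153
 153 153 153 152 154 154 155 155 153 143 127 119 112  95  83  81  81  79
  79  78  77  76  76  76  85  94  93 101 108 109 106 106 106 107 107 106
 103  98  94 107 140 162]
[ 0.64046212 -0.01152744  0.10880343] [ 0.25438867  0.03786451 -0.49581102]
```

```bash
python3 - <<'E'
from h import *
print(pinrow())
s=read_state();print(s['ee_pos'],s['contact_force'],s['gripper_force'])
E
```

```text
[136 129 128 125 113 101  95  96 106 116 106  93  93 104 118 133 146 153
 153 152 153 153 154 155 154 155 155 153 140 125 118 110  93  80  77  76
  76  76  76  75  76  74  76  83  96  92  99 107 109 110 110 109 109 103
  98  95  91 106 141 160]
[ 0.64053612 -0.01147355  0.10900283] [-1.1906632  -0.55721014  0.02904466] 0.09303290862590075
```

>>> step_arm(
  moves=[
    {"jaw": 0.018,"linear": [0,0,0],"turn": 0},
    {"jaw": 0.018,"linear": [0,0,0],"turn": 0},
    {"jaw": 0.018,"linear": [0,0,0],"turn": 0},
    {"jaw": 0.018,"linear": [0,0,0],"turn": 0},
  ],
)

```text
clock: 11.3
ee_pos: [0.64, -0.0117, 0.1094]
tool_rot: [1.974, 2.444, 0.0]
contact_force: [0.8, 0.1, 0.2]
opening: 0.213
gripper_force: 0.0
```

```bash
python3 - <<'E'
from h import *
print(pinrow()[18:])
s=read_state();print(s['ee_pos'],s['contact_force'],s['gripper_force'])
E
```

```text
[154 153 153 153 153 153 154 155 154 152 141 126 117 110  93  80  78  78
  77  76  75  76  74  73  75  84  97  92  99 107 109 110 110 110 109 102
  98  94  90 105 140 159]
[ 0.63996328 -0.01177644  0.10941217] [-0.65118176 -0.29544124 -0.2479893 ] 0.0
```

>>> step_arm(
  moves=[
    {"jaw": 0.018,"linear": [0.001,0.0003,-0.0012],"turn": 0},
    {"jaw": 0.018,"linear": [0.002,0.0005,-0.0025],"turn": 0},
    {"jaw": 0.018,"linear": [0.002,0.0005,-0.0025],"turn": 0},
  ],
)

```text
clock: 11.72
ee_pos: [0.6414, -0.0115, 0.1064]
tool_rot: [-1.974, -2.443, 0.001]
contact_force: [-1.6, -0.3, -0.1]
opening: 0.21
gripper_force: 0.9
```

```bash
python3 - <<'E'
from h import *
print(pinrow()[18:])
s=read_state();print(s['ee_pos'],s['contact_force'],s['gripper_force'])
E
```

```text
[154 153 152 153 153 155 154 155 155 154 140 126 117 109  92  81  78  77
  75  75  76  75  75  75  76  84  97  93  98 106 110 110 110 110 109 106
 101  97  91 105 139 160]
[ 0.64145374 -0.01146421  0.10645143] [-2.09126008 -0.43570434 -0.64942245] 0.8820486254990101
```

>>> step_arm(
  moves=[
    {"jaw": 0.018,"linear": [0.001,0.0003,-0.0013],"turn": 0},
    {"jaw": 0.018,"linear": [0.002,0.0005,-0.0026],"turn": 0},
    {"jaw": 0.018,"linear": [0.003,0.0007,-0.004],"turn": 0},
  ],
)

```text
clock: 12.15
ee_pos: [0.6449, -0.0107, 0.1027]
tool_rot: [1.974, 2.444, -0.0]
contact_force: [-3.1, -1.1, 0.2]
opening: 0.213
gripper_force: 1.2
```

```bash
python3 - <<'E'
from h import *
print(pinrow()[18:])
s=read_state();print(s['ee_pos'],s['contact_force'],s['gripper_force'])
snap('side','c5.png',(265,165,365,265),5)
E
```

```text
[154 153 153 153 153 155 155 154 156 155 155 155 154 155 154 146 130 120
 118 108  90  75  68  67  67  66  66  67  65  65  67  75  89  92 100 103
  96  87  83  82  98 130]
[ 0.64513934 -0.01055795  0.10252056] [-1.26134575 -0.71964389 -1.54134042] 0.9080675058066845
```

View pics/c5.png

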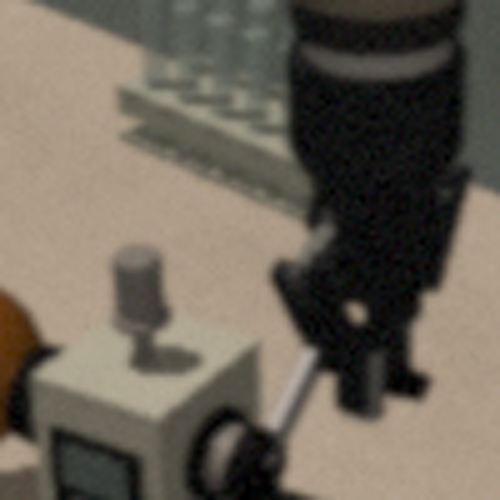

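The pin has dropped: its collar now sits about 20 mm above the head top, at crop (140,325). I'll release the crank and go above the pin with the fingers shut.

>>> step_arm(
  moves=[
    {"jaw": 0.032,"linear": [0,0,0],"turn": 0},
    {"jaw": 0.032,"linear": [0,0,0.02],"turn": 0},
    {"jaw": 0.032,"linear": [0,0,0.07],"turn": 0},
    {"jaw": 0.02,"linear": [0,0,0.11],"turn": 0},
    {"jaw": 0,"linear": [-0.035,0.039,0.11],"turn": 0},
    {"jaw": 0,"linear": [-0.069,0.0775,0.11],"turn": 0},
    {"jaw": 0,"linear": [-0.069,0.0775,0.11],"turn": 0},
    {"jaw": 0,"linear": [-0.069,0.0775,0.11],"turn": 0},
  ],
)

```text
clock: 13.25
ee_pos: [0.5769, 0.0666, 0.2144]
tool_rot: [1.972, 2.442, 0.003]
contact_force: [-0.3, 0.9, -0.0]
opening: -0.002
gripper_force: 0.0
```

```bash
python3 - <<'E'
from h import *
s=read_state();print(s['clock'],s['ee_pos'],s['contact_force'],s['opening'])
snap('side','c6.png',(265,165,365,265),5)
print(proj('side',[[.576,.067,z] for z in(.179,.159)]))
E
```

```text
13.25 [0.57692272 0.06660358 0.21441237] [-0.28127985  0.88015439 -0.04531851] -0.0023990085207026223
[[291.8 215.2]
 [292.2 223.1]]
```

View pics/c6.png

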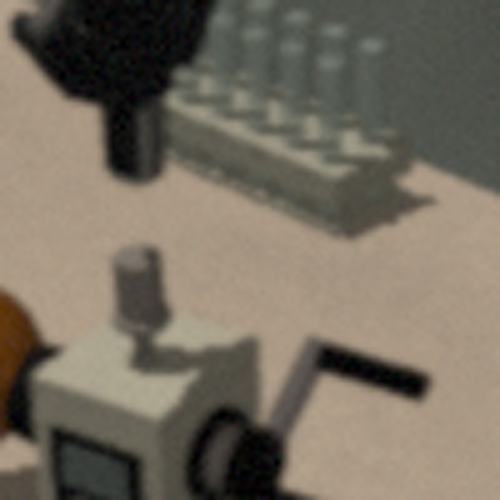

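The pin is on the plug: its head top is at row 215.5, against 215.2 expected for z = 0.179. The closed fingers are right above it, so I push.

>>> step_arm(
  moves=[
    {"jaw": 0,"linear": [0,0,-0.02],"turn": 0},
    {"jaw": 0,"linear": [0,0,-0.03],"turn": 0},
    {"jaw": 0,"linear": [0,0,-0.034],"turn": 0},
    {"jaw": 0,"linear": [0,0,-0.038],"turn": 0},
    {"jaw": 0,"linear": [0,0,-0.042],"turn": 0},
    {"jaw": 0,"linear": [0,0,-0.046],"turn": 0},
    {"jaw": 0,"linear": [0,0,-0.05],"turn": 0},
    {"jaw": 0,"linear": [0,0,-0.05],"turn": 0},
  ],
)

```text
clock: 14.3
ee_pos: [0.5777, 0.0666, 0.1645]
tool_rot: [1.973, 2.441, 0.004]
contact_force: [0.0, 0.1, 5.1]
opening: 0.001
gripper_force: 2.5
```

>>> step_arm(
  moves=[
    {"jaw": 0,"linear": [0,0,-0.003],"turn": 0},
    {"jaw": 0,"linear": [0,0,-0.005],"turn": 0},
    {"jaw": 0,"linear": [0,0,-0.007],"turn": 0},
    {"jaw": 0,"linear": [0,0,-0.009],"turn": 0},
    {"jaw": 0,"linear": [0,0,-0.009],"turn": 0},
  ],
)

```text
clock: 14.92
ee_pos: [0.5787, 0.0668, 0.159]
tool_rot: [1.973, 2.441, 0.009]
contact_force: [-5.9, -0.2, 24.4]
opening: 0.004
gripper_force: 12.2
```

The force has risen to 24 N at z = 0.159, so the collar is seated. I'll lift off, clear the view and check.

>>> step_arm(
  moves=[
    {"jaw": 0,"linear": [0,0,0.02],"turn": 0},
    {"jaw": 0,"linear": [0,0,0.07],"turn": 0},
    {"jaw": 0,"linear": [-0.03,0.03,0.12],"turn": 0},
    {"jaw": 0,"linear": [-0.08,0.06,0.12],"turn": 0},
    {"jaw": 0,"linear": [-0.13,0.08,0.12],"turn": 0},
    {"jaw": 0,"linear": [-0.15,0.1,0.12],"turn": 0},
    {"jaw": 0,"linear": [-0.15,0.1,0.12],"turn": 0},
  ],
)

```text
clock: 15.8
ee_pos: [0.4244, 0.1685, 0.274]
tool_rot: [-1.967, -2.448, -0.001]
contact_force: [0.3, -0.5, 0.6]
opening: 0.001
gripper_force: 0.0
```

```bash
python3 - <<'E'
from h import *
s=read_state();print(s['clock'],s['ee_pos'],s['contact_force'])
a=read_camera('side')[195:265,260:340,::-1];b=read_camera('top')[190:260,265:345,::-1]
cv2.imwrite('pics/c7.png',cv2.resize(np.hstack([a,b]),None,fx=5,fy=5,interpolation=cv2.INTER_CUBIC))
print(proj('side',[[.576,.067,.159]]))
E
```

```text
15.8 [0.42444775 0.16854774 0.27396659] [ 0.32779077 -0.51032005  0.6091381 ]
[[292.2 223.1]]
```

View pics/c7.png

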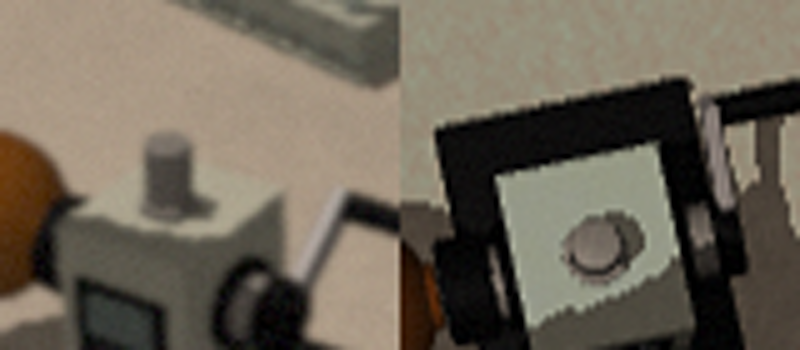

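The collar lies flat on the head. The pin top is at (293,222.6), against (292.2,223.1) expected when fully home. The robot is clear.

```bash
python3 -c "
from station import *
print(job_done())"
```

```text
the job is handed in; nothing more can be done
None
```

The long pin is pushed fully home in the drive head with its collar flat on top and the spindle locked; the job was handed in at about 16 s, and the short pin, beaker and bottle were not touched.

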